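# Weigh the mixing paddle and hang it up

### The arm

A 6-joint arm with a two-finger parallel gripper is mounted at the origin on the work surface. World frame = base frame: x ahead of the robot, y to its left, z up, the work surface at z = 0. Lengths are in m, angles in rad, forces in N, time in s.
With the tool pointing down it reaches from about 0.35 to 0.85 m from the base axis. Payload 8.1 kg.
Tool frame: the origin (TCP) lies on the centre line of the jaws, within the pads' length; the fingertips stand 17 mm ahead of it and the grasp point (between the pads) lies 2 mm behind it; z points along the fingers, y is the line along which they close (so a half turn about z gives the same grasp; the last joint's range is limited). The gripper opens to 93 mm and grips with 3 to 60 N. Pads are 15 mm wide; open, the fingers measure 128 mm over their backs; the gripper's body (75 mm by 188 mm) begins 65 mm behind the grasp point.
Start: joints at [1.086, 0.13, 1.488, -0, 1.523, -0.085], TCP at [0.234, 0.553, 0.216] pointing down, gripper open.
Joint ranges: [-2.96, 2.96], [-0.89, 2.26], [0.02, 2.5], [-1.34, 4.48], [0, 2.73], [-2.66, 2.66]. Speed limits (rad/s): [2.39, 2.39, 2.79, 3.14, 3.14, 3.14].

### API

Orientations are given as a rotation vector (axis times angle).
In Python, from plant import telemetry, viewer, order gives the robot as it stands.
- The arm moves only by the tool send_rows, never from a script. Its argument "plan" is a list that holds one entry, the list of rows, each a list of 5 numbers: the closure, from -1 (fully open) to 1 (shut), then the shift along the world's x, y, z normalised to -1 to 1, where 1 is 0.2 m, then the turn about the world's z normalised to -1 to 1, where 1 is 60 degrees. A call has 1 to 20 rows; each row is the pose to reach, as a shift and turn from the pose commanded when the call began; what a row does not reach only later rows make up. A row lasts 1/12 s, in which the tool goes at most 41.7 mm and 7.16 degrees, less where a joint would pass 70% of its speed; a pose out of reach is approached as far as the arm can. A call with a number of a shift or a turn outside -1 to 1 is refused whole. A call with a gripper value outside its range is refused whole. The fingers move at their own pace and stop on an object; "force" is the grip in N (left out, the last holds). Time passes only in rows, so rows that repeat a pose let the fingers close. It gives the time, the measured TCP pose, the force, the opening and the grip force at its end, in the units of the state.
- telemetry.read_state(): the state, without advancing time (a new reading comes with each control period).
- viewer.read_camera(name): name is "side" or "top"; returns (picture, depth): 400x640x3 uint8, blue, green, red; 400x640 float32, m along the optical axis (not along the pixel's ray), 0 where there is no reading.
- viewer.calibration(name): a dict with "camera_matrix" (3x3 intrinsics, pixels), "dist_coeffs" ([k1, k2, p1, p2, k3] as OpenCV has them; the pictures are not rectified), "extrinsics" (4x4, takes a point from camera to world coordinates). Camera axes: x right, y up, looking along -z (the intrinsics and any distortion apply to the point x, -y, -z); pixel columns grow to the right and rows downward; lengths in m; the calibration is good to about 2 mm. A picture is of the moment at which its call begins. calibration takes no time and is no camera call.
- order.close_job(): hands the job in; it is judged then, once.
The state is a dict: "t": time; "q": joint angles; "dq": joint speeds; "joint_torque": joint torques, N m; "tool_pos": TCP position; "orientation": TCP orientation; "force": force on the tool from outside, world axes, zero at the start; "wrist_torque": the same for the moment, N m; "opening": finger opening in m; "gripper_force": force on a finger pad.
Only numpy, scipy, OpenCV 4.12 (cv2) and the standard library are available. Lean on these libraries where they do the work, as an engineer would, in place of code of your own. Each camera call takes 0.05 s, during which the arm holds its last target. There are 200 camera calls.

### The job

Pull the blue paddle up out of the steel rack, lay it flat and balanced at its middle across the round pan of the white scale and let go of it for a second so that it can be weighed. Then take it again, turn it loop up and hang it by its loop on the hook of the yellow-footed stand, behind the upturned tip, so that it hangs freely and still, blade down. Keep the paddle off the table top and leave all the other things where they are.

Things in the scene. Friction and masses are not known exactly. Their poses are not given: they have to be found in the camera images.
- paddle: Blue plastic paddle, 300 long, 0.12 kg: loop, square shank, flat blade. Origin: middle of the flat end of its loop; z runs along it from the loop end (z=0) to the blade tip (z=300), y is its width, x its thickness. Blade: 44 wide (y), 5 thick (x), z 238 to 300. It starts upright in one compartment of the rack, loop down, blade up (z up).
- paddle_loop (a point): Centre of the opening of the paddle's loop (z=23 on the paddle); axes as the paddle's. The loop is a rectangular frame 44 wide (y), 46 long (z 0 to 46), bars 8 wide and 12 thick (x); its opening is 28 wide (y) and 30 long (z 8 to 38) and goes through along x.
- paddle_mid (a point): Point on the axis of the paddle's shank at about its centre of mass (z=145 on the paddle); axes as the paddle's. The shank is a square bar 14 x 14, z 42 to 242.
- rack: Fixed upright steel rack, a foot 80 x 150 x 6 carrying a box 28 (x) x 122 (y) outside, its rim at z=106; origin under its centre. Two compartments side by side along y, each 20 (x) x 55 (y) inside, centred at y=+29.5 and y=-29.5, inner floor at z=10. The paddle stands in one, the red scraper in the other.
- scale: Fixed white weighing scale; origin under the centre of its round pan. Body 150 wide (y), x from -120 to 80, its top at z=43, blue control panel on the -x end, top at z=50. The aluminium pan is a disc of 84 diameter with its top at z=80, on a column of 36 diameter.
- pan (a point): Centre of the top face of the scale's pan; z up.
- stand: Fixed hook stand; origin on the table under the place where a thing hangs. Post of 20 diameter at x=+72, 370 high, on a yellow foot plate (x 15 to 135, y -65 to 65, 10 thick). The yellow hook is a bar of 8 diameter that leaves the post at height 335 and points along -x to x=-16, then turns up and ends at x=-19 (bar axis), its top at height 349.
- hook (a point): Point on the top of the hook's bar (height 339), 2 to the -x side of the stand's origin, just behind the upturned tip; axes as the stand's (the hook points to -x).
- paddle_tip (a point): Middle of the paddle's blade tip (z=300 on the paddle); axes as the paddle's.
- scraper: Short red plastic scraper, 120 tall, standing in the other compartment of the rack (top 130 over the table); origin under its foot. Leave alone.
- weight: Brass calibration weight, 44 diameter, 70 tall; origin under its centre. Leave alone.
- jar: Amber glass jar with black cap, 64 diameter, 90 tall; origin under its centre. Leave alone.
- cup: Empty steel cup, 76 diameter, 85 tall; origin under its centre. Leave alone.
- tape: Roll of orange tape lying flat, 90 diameter, 48 tall; origin under its centre. Leave alone.
- spray: White spray bottle with yellow trigger head, 72 diameter, 205 tall; origin under its centre. Leave alone.

How it is judged:
On the way, in this order (a step that is already met when the one before it is completed fails the run):
1. the paddle has been pulled up clear of the rack (height (world z) of paddle above 0.112 m), for 0.05 s.
2. the paddle lies flat across the scale's pan, let go and still (angle between paddle's own z axis and vertical between 1.42 and 1.72 rad and horizontal distance between paddle_mid and pan below 0.045 m and z of paddle_mid in the frame of pan between 0 and 0.02 m and contact force between paddle and scale above 0.4 N and contact force between paddle and the fingers below 0.05 N and linear speed of paddle below 0.03 m/s), for 0.7 s.
At the end, for the whole second after the job is handed in: The paddle hangs by its loop on the stand's hook, the bar passing through the opening behind the upturned tip (loop centre within 16 mm sideways and 6 to 25 mm below the bar's top), blade down, within 0.19 rad of vertical, carried by the stand and at rest (below 0.06 m/s) (angle between paddle's own z axis and vertical above 2.95 rad and x of paddle_loop in the frame of hook between -0.015 and 0.06 m and y of paddle_loop in the frame of hook between -0.016 and 0.016 m and z of paddle_loop in the frame of hook between -0.025 and -0.006 m and contact force between paddle and stand above 0.4 N and linear speed of paddle below 0.06 m/s); the robot touches nothing.
It fails at once if an end of the paddle comes down on the table top (height (world z) of paddle_loop below 0.024 m or height (world z) of paddle_tip below 0.012 m).
It fails at once if a bystander is moved more than 30 mm (distance of any of scraper, weight, jar, cup, tape, spray from where it was at the start of the episode above 0.03 m).
It also fails if it takes over 72 s, if anything falls off the work surface, if the arm or the gripper's body presses on something with over 40 N, if the wrist force passes 120 N, or if a joint passes its speed limit or range.

## Working session

There is one attempt and no reset: what is moved stays moved. The work goes in short steps, Python scripts to look and compute and a tool call to move; the robot and the scene stay as the last step left them, time stands still between calls to the robot, and variables do not carry over. Pictures are saved under pics/ and viewed, at most 13 in all, crops included, and the job is handed in when it is done.

Besides the shell and the picture viewer there is one more tool, called after ">>>" as name(argument=value, ...) on one line, values as JSON. send_rows: Moves the arm, as the interface text tells. Scaled input: -1 to 1 covers 0.2 m each way for a shift and 60 degrees each way for a turn. Its arguments: {"type":"object","properties":{"plan":{"type":"array"},"force":{"type":"number"}},"required":["plan"]}

```bash
mkdir -p pics; ls; python3 - <<'E'
from plant import telemetry, viewer
import cv2, numpy as np
for n in("side","top"):
    im,d=viewer.read_camera(n); cv2.imwrite(f"pics/{n}0.png",im); np.savez(f"{n}0.npz",im=im,d=d)
    c=viewer.calibration(n); print(n,np.round(c["camera_matrix"],1).tolist(),np.round(c["dist_coeffs"],3).tolist()); print(np.round(c["extrinsics"],3).tolist())
s=telemetry.read_state(); print({k:np.round(v,3).tolist() for k,v in s.items()})
E
```

```text
pics
side [[392.7, 0.0, 319.5], [0.0, 392.7, 202.8], [0.0, 0.0, 1.0]] [-0.075, 0.0, 0.0, 0.0, 0.0]
[[0.739, 0.369, -0.564, -0.032], [-0.674, 0.425, -0.604, -0.646], [0.017, 0.826, 0.563, 0.823], [0.0, 0.0, 0.0, 1.0]]
top [[371.7, 0.0, 317.0], [0.0, 371.7, 193.9], [0.0, 0.0, 1.0]] [0.012, 0.0, 0.0, 0.0, 0.0]
[[0.006, 0.996, -0.088, 0.454], [-1.0, 0.007, 0.006, 0.006], [0.007, 0.088, 0.996, 1.416], [0.0, 0.0, 0.0, 1.0]]
{'t': 0.1, 'q': [1.086, 0.131, 1.489, 0.0, 1.523, -0.085], 'dq': [-0.002, -0.003, -0.001, 0.001, 0.002, -0.0], 'joint_torque': [0.001, -56.134, -49.31, 0.077, 0.029, -0.0], 'tool_pos': [0.233, 0.552, 0.215], 'orientation': [-0.624, -3.079, 0.002], 'force': [0.129, 0.481, -0.156], 'wrist_torque': [0.038, -0.016, 0.045], 'gripper_force': 0.0, 'opening': 0.093}
```

View pics/top0.png

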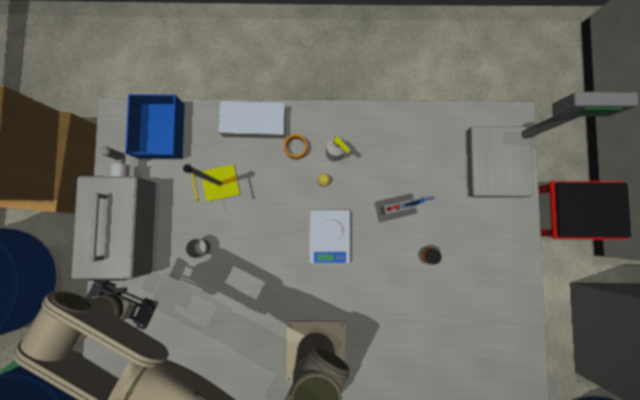

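View pics/side0.png

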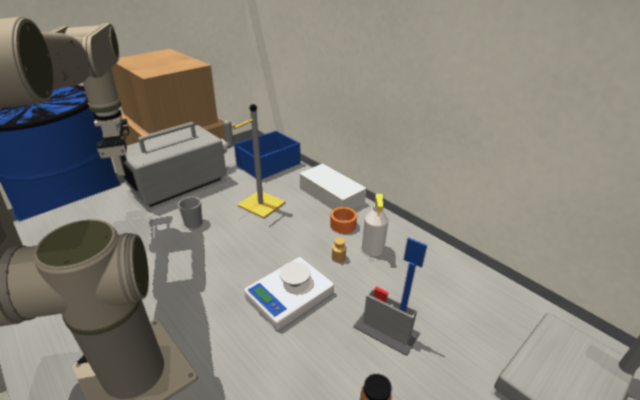

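```bash
cat > h.py <<'E'
import numpy as np, cv2
from plant import telemetry, viewer
def K(n):
    c=viewer.calibration(n); return np.array(c["camera_matrix"]),np.array(c["dist_coeffs"]),np.array(c["extrinsics"])
def rays(n,uv):
    k,d,E=K(n); p=cv2.undistortPoints(np.float64(uv).reshape(-1,1,2),k,d).reshape(-1,2)
    return E[:3,3], np.c_[p[:,0],-p[:,1],-np.ones(len(p))]@E[:3,:3].T
def plane(n,uv,z):
    o,r=rays(n,uv); return o+r*((z-o[2])/r[:,2])[:,None]
def cloud(n,d,m):
    v,u=np.nonzero(m&(d>0)); o,r=rays(n,np.c_[u,v]); return o+r*d[v,u][:,None]
def proj(n,P):
    k,d,E=K(n); p=(np.atleast_2d(P)-E[:3,3])@E[:3,:3]; p=p*[1,-1,-1]
    return cv2.projectPoints(p,np.zeros(3),np.zeros(3),k,d)[0].reshape(-1,2)
def shot(n):
    im,d=viewer.read_camera(n); return im,d,cv2.cvtColor(im,cv2.COLOR_BGR2HSV)
def mask(hsv,lo,hi,box=None):
    m=cv2.inRange(hsv,np.array(lo),np.array(hi))>0
    if box is not None:
        b=np.zeros_like(m); u0,v0,u1,v1=box; b[v0:v1,u0:u1]=1; m&=b
    return m
def rect(P):  # minAreaRect of xy in mm
    return [np.round(x,1) for x in cv2.minAreaRect(np.float32(P[:,:2]*1000))]
E
python3 - <<'E'
from h import *
S={n:np.load(n+"0.npz") for n in("side","top")}
im={n:S[n]["im"] for n in S}; d={n:S[n]["d"] for n in S}; hsv={n:cv2.cvtColor(im[n],cv2.COLOR_BGR2HSV) for n in S}
def rep(t,P): print(t,len(P),"med",np.round(np.median(P,0),3),"lo",np.round(np.percentile(P,3,0),3),"hi",np.round(np.percentile(P,97,0),3))
# scale pan
for n,b in(("top",(300,200,362,270)),("side",(240,250,340,330))):
    m=mask(hsv[n],(0,0,0),(180,255,255),b); P=cloud(n,d[n],m)
    Q=P[(P[:,2]>.07)&(P[:,2]<.09)]; rep(n+" pan",Q); (c,r)=cv2.minEnclosingCircle(np.float32(Q[:,:2])); print(np.round(c,4),round(r,4))
    Q=P[(P[:,2]>.036)&(P[:,2]<.056)]; print("body",rect(Q),np.round(np.median(Q,0),3))
# foot
m=mask(hsv["top"],(22,100,80),(35,255,255),(200,160,243,205)); P=plane("top",np.argwhere(m)[:,::-1],.01); print("foot top",rect(P))
m=mask(hsv["side"],(20,100,80),(35,255,255),(235,185,290,220)); P=plane("side",np.argwhere(m)[:,::-1],.01); print("foot side",rect(P))
# hook
for n,b in(("top",(180,160,202,210)),("side",(225,110,265,140))):
    m=mask(hsv[n],(18,70,60),(38,255,255),b); print(n,"hook px",np.argwhere(m)[:,::-1].tolist()[::3]); P=cloud(n,d[n],m); rep("hook",P)
# paddle blue
for n,b in(("top",(400,190,440,215)),("side",(395,230,435,320))):
    m=mask(hsv[n],(100,90,30),(130,255,255),b); P=cloud(n,d[n],m); rep(n+" paddle",P); print(np.argwhere(m)[:,::-1].min(0),np.argwhere(m)[:,::-1].max(0))
# rack
m=mask(hsv["top"],(0,0,0),(180,255,255),(370,185,440,225)); P=cloud("top",d["top"],m); Q=P[(P[:,2]>.09)&(P[:,2]<.115)]; rep("rim",Q); print(rect(Q))
E
python3 - <<'E'
import cv2,numpy as np
a=cv2.imread("pics/top0.png");b=cv2.imread("pics/side0.png")
z=lambda i,u,v,w,h:cv2.resize(i[v:v+h,u:u+w],(400,300),interpolation=cv2.INTER_CUBIC)
cv2.imwrite("pics/zoom.png",np.vstack([np.hstack([z(a,170,150,80,60),z(a,365,180,80,60)]),np.hstack([z(b,220,95,80,60),z(b,350,230,120,90)])]))
E
```

```text
top pan 432 med [ 0.439 -0.05   0.08 ] lo [ 0.403 -0.085  0.075] hi [ 0.478 -0.014  0.085]
[ 0.4403 -0.0506] 0.0419
body [array([420.6, -51.7]), array([197.9, 148.5]), np.float64(0.4)] [ 0.402 -0.048  0.044]
side pan 594 med [ 0.437 -0.051  0.082] lo [ 0.401 -0.087  0.078] hi [ 0.474 -0.012  0.085]
[ 0.44   -0.0484] 0.0443
body [array([467.4, -50. ]), array([151.8, 299.6]), np.float64(88.7)] [ 0.391 -0.071  0.045]
foot top [array([619.2, 367.3]), array([120.4, 130.3]), np.float64(12.6)]
foot side [array([619.3, 366.7]), array([124.4, 135.5]), np.float64(12.6)]
top hook px [[201, 171], [193, 172], [192, 173], [191, 174], [194, 174], [193, 175], [192, 176], [191, 177], [194, 177], [193, 178], [193, 179], [193, 180], [193, 181], [193, 182], [192, 183], [195, 183], [195, 184], [195, 185], [195, 186], [195, 187], [194, 188], [194, 189], [194, 190], [194, 191], [194, 192], [197, 192], [196, 193], [196, 194], [196, 195], [196, 196], [196, 197], [195, 198], [198, 198], [197, 199], [196, 200], [197, 201]]
hook 106 med [0.576 0.359 0.338] lo [ 0.529  0.347 -0.003] hi [0.635 0.47  0.348]
side hook px [[251, 118], [250, 119], [246, 120], [249, 120], [252, 120], [246, 121], [249, 121], [252, 121], [244, 122], [247, 122], [250, 122], [242, 123], [245, 123], [231, 124], [234, 124], [239, 124], [242, 124], [245, 124], [233, 125], [236, 125], [239, 125], [242, 125], [232, 126], [235, 126], [238, 126], [241, 126], [234, 127], [237, 127], [234, 128]]
hook 86 med [0.583 0.357 0.338] lo [ 0.527  0.342 -0.583] hi [1.745 2.26  0.348]
top paddle 74 med [ 0.535 -0.325  0.246] lo [ 0.531 -0.339  0.053] hi [ 0.542 -0.311  0.312]
[402 198] [432 206]
side paddle 683 med [ 0.534 -0.332  0.266] lo [ 0.529 -0.349  0.117] hi [ 0.54  -0.314  0.311]
[400 238] [426 310]
rim 116 med [ 0.529 -0.302  0.105] lo [ 0.507 -0.359  0.091] hi [ 0.554 -0.242  0.111]
[array([ 531.1, -301.7]), array([ 27.9, 121. ]), np.float64(13.5)]
```

View pics/zoom.png

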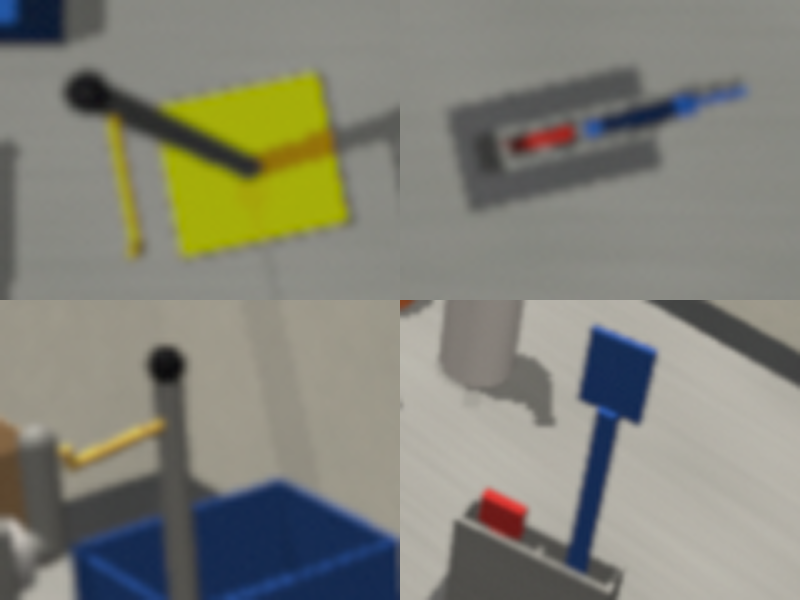

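```bash
python3 - <<'E'
from h import *
from scipy.spatial.transform import Rotation as R
S=np.load("side0.npz"); hsv=cv2.cvtColor(S["im"],cv2.COLOR_BGR2HSV)
P=cloud("side",S["d"],mask(hsv,(100,90,30),(130,255,255),(395,230,435,320)))
for a,b in((.26,.30),(.13,.18),(.19,.235)):
    Q=P[(P[:,2]>a)&(P[:,2]<b)]; Q=Q[np.abs(Q-np.median(Q,0)).max(1)<.03]; print(a,rect(Q),np.round(np.median(Q,0),4))
    w,v=np.linalg.eigh(np.cov((Q[:,:2]).T)); print(np.degrees(np.arctan2(v[1,1],v[0,1])),np.percentile(P[:,2],99.5))
s=telemetry.read_state(); M=R.from_rotvec(s["orientation"]).as_matrix(); print(M.round(3),np.degrees(np.arctan2(M[1,1],M[0,1])))
T=np.load("top0.npz"); P=cloud("top",T["d"],np.ones((400,640),bool))
for n,(u,v) in dict(weight=(324,180),jar=(430,255),spray=(337,148),tape=(295,147),cup=(200,246)).items(): print(n,plane("top",[(u,v)],.07).round(3))
E
```

```text
0.26 [array([ 536. , -330.5]), array([ 6.5, 39.9]), np.float64(10.7)] [ 0.5357 -0.3304  0.2803]
100.22826209158217 0.3118302037348509
0.13 [array([ 531.3, -333.5]), array([ 5.9, 11.6]), np.float64(37.5)] [ 0.5309 -0.3337  0.1556]
115.18018844636272 0.3118302037348509
0.19 [array([ 531.8, -333.5]), array([ 7.9, 11.7]), np.float64(39.3)] [ 0.5308 -0.333   0.2131]
113.53257267959899 0.3118302037348509
[[-0.921  0.389 -0.001]
 [ 0.389  0.921 -0.001]
 [ 0.    -0.002 -1.   ]] 67.09429851948694
weight [[ 0.624 -0.027  0.07 ]]
jar [[ 0.355 -0.409  0.07 ]]
spray [[ 0.742 -0.075  0.07 ]]
tape [[0.745 0.08  0.07 ]]
cup [[0.383 0.415 0.07 ]]
```

>>> send_rows(plan=[[[-1,0,0,1,0],[-1,0,0,1,0],[-1,0,0,1,0],[-1,0,0,1,0],[-1,0,0,1,0.2],[-1,0.4,-1,1,0.59],[-1,0.4,-1,1,0.59],[-1,0.4,-1,1,0.59],[-1,0.4,-1,1,0.59],[-1,0.4,-1,1,0.59],[-1,0.4,-1,1,0.59],[-1,0.4,-1,1,0.59]]], force=15)

```text
t: 1.1
tool_pos: [0.3147, 0.3503, 0.4159]
orientation: [-0.335, 3.123, -0.0]
force: [0.3, 0.8, 0.4]
opening: 0.0931
gripper_force: 0.0
```

>>> send_rows(plan=[[[-1,0.4,-1,0,0],[-1,0.4,-1,0,0],[-1,0.4,-1,0,0],[-1,0.4,-1,0,0],[-1,0.4,-1,0,0],[-1,0.4,-1,0,0]]])

```text
t: 1.6
tool_pos: [0.3951, 0.1488, 0.415]
orientation: [0.334, -3.123, 0.003]
force: [-0.4, -0.7, -0.6]
opening: 0.0931
gripper_force: 0.0
```

>>> send_rows(plan=[[[-1,0.3,-1,0,0],[-1,0.3,-1,0,0],[-1,0.3,-1,0,0],[-1,0.3,-1,0,0],[-1,0.3,-1,0,0],[-1,0.3,-1,0,0]]])

```text
t: 2.1
tool_pos: [0.4548, -0.0521, 0.4139]
orientation: [0.333, -3.121, 0.001]
force: [-0.0, 0.2, -0.0]
opening: 0.0931
gripper_force: 0.0
```

>>> send_rows(plan=[[[-1,0.42,-1,0,0],[-1,0.42,-1,0,0],[-1,0.42,-1,0,0],[-1,0.42,-1,0,0],[-1,0.42,-1,0,0],[-1,0.42,-1,0,0]]])

```text
t: 2.6
tool_pos: [0.5393, -0.2508, 0.4116]
orientation: [0.337, -3.119, -0.003]
force: [0.8, 0.2, -1.0]
opening: 0.093
gripper_force: 0.0
```

>>> send_rows(plan=[[[-1,0,-0.415,0,0],[-1,0,-0.415,0,0],[-1,0,-0.415,0,0],[-1,0,-0.415,0,0],[-1,0,-0.415,-0.2,0],[-1,0,-0.415,-0.35,0],[-1,0,-0.415,-0.5,0],[-1,0,-0.415,-0.6,0],[-1,0,-0.415,-0.69,0],[-1,0,-0.415,-0.69,0],[-1,0,-0.415,-0.69,0]]])

```text
t: 3.52
tool_pos: [0.5379, -0.328, 0.277]
orientation: [0.344, -3.122, -0.003]
force: [1.1, 0.5, 1.0]
opening: 0.0927
gripper_force: 0.0
```

```bash
python3 - <<'E'
from h import *
im,d,h=shot("side"); im2,_,_=shot("top")
z=lambda i,u,v,w,hh:cv2.resize(i[v:v+hh,u:u+w],(400,300),interpolation=cv2.INTER_CUBIC)
cv2.imwrite("pics/g1.png",np.hstack([z(im,330,180,160,120),z(im2,360,160,120,90)]))
print(telemetry.read_state()["tool_pos"])
E
```

```text
[ 0.53868065 -0.32949246  0.27973404]
```

View pics/g1.png

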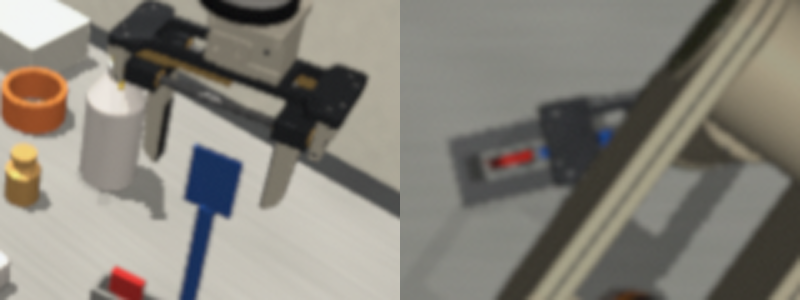

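The blade is between the open fingers, centred, at the right height (zoomed left, around (213,180)). I'll close and lift.

>>> send_rows(plan=[[[1,0,0,0,0],[1,0,0,0,0],[1,0,0,0,0],[1,0,0,0,0],[1,0,0,0,0],[1,0,0,0,0],[1,0,0,0,0],[1,0,0,0,0],[1,0,0,0.05,0],[1,0,0,0.15,0],[1,0,0,0.3,0],[1,0,0,0.45,0],[1,0,0,0.6,0],[1,0,0,0.7,0],[1,0,0,0.8,0],[1,0,0,0.8,0],[1,0,0,0.8,0]]], force=20)

```text
t: 5.03
tool_pos: [0.5379, -0.3306, 0.4389]
orientation: [-0.342, 3.121, -0.003]
force: [0.0, 0.4, -1.9]
opening: 0.0438
gripper_force: 20.0
```

```bash
python3 - <<'E'
from h import *
im,d,h=shot("side"); im2,_,_=shot("top")
s=telemetry.read_state();print(s["tool_pos"],s["opening"],s["gripper_force"],s["q"])
for a in (0,):
    P=cloud("side",d,mask(h,(100,90,30),(130,255,255),(340,130,470,330))); P=P[(abs(P[:,0]-.538)<.06)&(abs(P[:,1]+.33)<.06)]
    for z in np.arange(.16,.5,.02):
        Q=P[abs(P[:,2]-z)<.01]
        if len(Q)>3: print(round(z,2),np.median(Q,0).round(3),np.ptp(Q[:,1]).round(3))
    print(P[:,2].min())
z=lambda i,u,v,w,hh:cv2.resize(i[v:v+hh,u:u+w],(600,450),interpolation=cv2.INTER_CUBIC)
cv2.imwrite("pics/g2.png",z(im,320,120,200,150))
E
```

```text
[ 0.53736037 -0.33017882  0.4357634 ] 0.04383822622172977 19.999082386493683 [-6.32251101e-01  2.48130776e-01  9.56867454e-01  1.31616510e-05
  1.93884645e+00 -2.42109945e+00]
0.18 [ 0.535 -0.331  0.181] 0.04
0.2 [ 0.533 -0.333  0.2  ] 0.04
0.22 [ 0.535 -0.334  0.219] 0.043
0.24 [ 0.532 -0.334  0.24 ] 0.012
0.26 [ 0.533 -0.333  0.26 ] 0.011
0.28 [ 0.533 -0.333  0.28 ] 0.011
0.3 [ 0.533 -0.334  0.3  ] 0.01
0.32 [ 0.533 -0.333  0.319] 0.01
0.34 [ 0.532 -0.333  0.341] 0.01
0.36 [ 0.532 -0.332  0.36 ] 0.011
0.38 [ 0.532 -0.333  0.38 ] 0.012
0.4 [ 0.532 -0.334  0.4  ] 0.011
0.42 [ 0.535 -0.331  0.421] 0.04
0.44 [ 0.536 -0.33   0.44 ] 0.042
0.46 [ 0.535 -0.33   0.46 ] 0.041
0.48 [ 0.536 -0.329  0.471] 0.042
0.17440029578949257
```

View pics/g2.png

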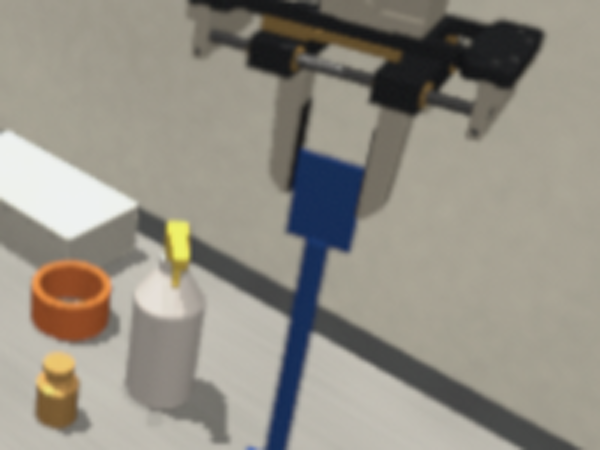

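>>> send_rows(plan=[[[1,-0.02,0.1,0,-0.1],[1,-0.05,0.2,0,-0.2],[1,-0.08,0.35,0,-0.3],[1,-0.12,0.5,0,-0.4],[1,-0.17,0.65,0,-0.5],[1,-0.21,0.8,0,-0.6],[1,-0.25,0.9,0,-0.7],[1,-0.25,0.9,0,-0.8],[1,-0.25,0.9,0,-0.9],[1,-0.25,0.9,0,-0.9]]])

```text
t: 5.97
tool_pos: [0.4869, -0.1496, 0.4357]
orientation: [-1.118, -2.933, -0.0]
force: [0.7, 0.5, -2.6]
opening: 0.0439
gripper_force: 20.0
```

>>> send_rows(plan=[[[1,-0.02,0.1,0,-0.1],[1,-0.05,0.2,0,-0.2],[1,-0.08,0.35,0,-0.3],[1,-0.12,0.5,0,-0.4],[1,-0.17,0.65,0,-0.5],[1,-0.21,0.8,0,-0.6],[1,-0.24,0.86,0,-0.7],[1,-0.24,0.86,0,-0.8],[1,-0.24,0.86,0,-0.808],[1,-0.24,0.86,-0.1,-0.808],[1,-0.24,0.86,-0.2,-0.808],[1,-0.24,0.86,-0.3,-0.808],[1,-0.24,0.86,-0.4,-0.808],[1,-0.24,0.86,-0.5,-0.808],[1,-0.24,0.86,-0.5,-0.808],[1,-0.24,0.86,-0.5,-0.808]]])

```text
t: 7.3
tool_pos: [0.4387, 0.0212, 0.3359]
orientation: [-2.216, -2.223, 0.004]
force: [-0.7, -0.4, -0.5]
opening: 0.044
gripper_force: 20.0
```

```bash
python3 - <<'E'
from h import *
im,d,h=shot("side"); im2,d2,h2=shot("top")
s=telemetry.read_state();print(s["tool_pos"],s["orientation"],s["q"])
for n,dd,hh in(("side",d,h),("top",d2,h2)):
    P=cloud(n,dd,mask(hh,(100,90,30),(130,255,255))); P=P[(abs(P[:,0]-.44)<.05)&(abs(P[:,1]-.022)<.08)&(P[:,2]>.06)]
    for z in np.arange(.07,.4,.03):
        Q=P[abs(P[:,2]-z)<.01]
        if len(Q)>2: print(n,round(z,2),np.median(Q,0).round(3),np.ptp(Q,0).round(3))
E
```

```text
[0.43985184 0.02133307 0.33850443] [2.21905790e+00 2.22295139e+00 7.63522026e-04] [-6.80338471e-02 -3.23663586e-01  1.69183660e+00 -3.90206514e-05
  1.77263546e+00 -6.97947159e-02]
side 0.07 [0.439 0.021 0.078] [0.037 0.012 0.008]
side 0.1 [0.421 0.02  0.098] [0.042 0.012 0.019]
side 0.13 [0.434 0.018 0.129] [0.015 0.01  0.018]
side 0.16 [0.434 0.017 0.161] [0.013 0.012 0.017]
side 0.19 [0.434 0.018 0.191] [0.009 0.012 0.018]
side 0.22 [0.435 0.017 0.22 ] [0.012 0.012 0.02 ]
side 0.25 [0.434 0.017 0.249] [0.013 0.01  0.02 ]
side 0.28 [0.435 0.017 0.28 ] [0.01  0.008 0.018]
side 0.31 [0.437 0.02  0.314] [0.038 0.013 0.019]
side 0.34 [0.441 0.021 0.34 ] [0.043 0.007 0.02 ]
side 0.37 [0.444 0.021 0.368] [0.039 0.013 0.019]
side 0.4 [0.462 0.027 0.394] [0.002 0.003 0.004]
```

>>> send_rows(plan=[[[1,0,0,-0.04,0],[1,0,0,-0.075,0],[1,0,-0.06,-0.075,0],[1,0,-0.12,-0.075,0],[1,0,-0.2,-0.078,0],[1,0,-0.28,-0.082,0],[1,0,-0.36,-0.095,0],[1,0,-0.435,-0.11,0],[1,0,-0.51,-0.132,0],[1,0,-0.59,-0.157,0],[1,0,-0.66,-0.19,0],[1,0,-0.735,-0.225,0],[1,0,-0.8,-0.265,0],[1,0,-0.87,-0.31,0],[1,0,-0.93,-0.36,0],[1,0,-0.99,-0.413,0],[1,0,-0.99,-0.413,0]]], force=45)

```text
t: 8.82
tool_pos: [0.4386, -0.1774, 0.2522]
orientation: [-2.221, -2.218, 0.002]
force: [0.8, 2.4, -1.9]
opening: 0.0426
gripper_force: 45.0
```

```bash
cat > pad.py <<'E'
from h import *
import sys
im,d,h=shot("side")
s=telemetry.read_state();print(s["tool_pos"],s["force"],s["opening"])
P=cloud("side",d,mask(h,(100,90,30),(130,255,255))); P=P[(abs(P[:,0]-.44)<.04)&(abs(P[:,1]+.05)<.4)&(P[:,2]>.058)]
v=np.ptp(P,axis=0)
for y in np.arange(-.3,.14,.03):
    Q=P[abs(P[:,1]-y)<.01]
    if len(Q)>2: print(round(y,2),np.median(Q,0).round(3))
if len(sys.argv)>1: cv2.imwrite(sys.argv[1],cv2.resize(im[150:350,200:467],(600,450),interpolation=cv2.INTER_CUBIC))
E
python3 pad.py pics/t1.png
```

```text
[ 0.43885466 -0.17652327  0.25323634] [ 1.00643724  1.56120948 -1.35052824] 0.04290036301119582
-0.18 [ 0.454 -0.177  0.284]
-0.15 [ 0.418 -0.145  0.249]
-0.12 [ 0.433 -0.117  0.215]
-0.09 [ 0.434 -0.091  0.184]
-0.06 [ 0.433 -0.06   0.15 ]
-0.03 [ 0.434 -0.03   0.115]
-0.0 [ 0.42  -0.004  0.09 ]
```

View pics/t1.png

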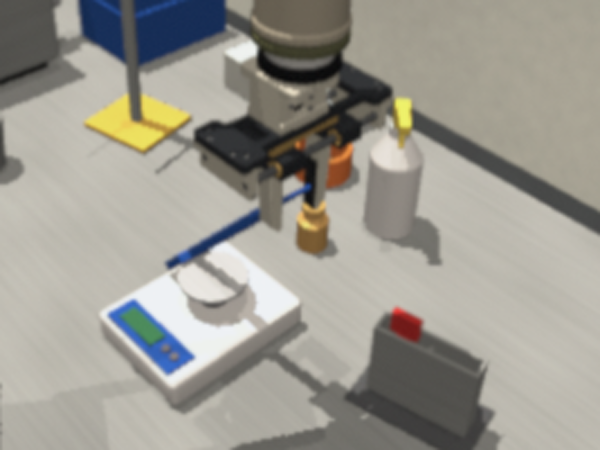

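The paddle is tilted about 48° with its loop on the pan's far edge ((180,262) in the crop). I'll continue as planned.

>>> send_rows(plan=[[[1,0,-0.06,-0.06,0],[1,0,-0.11,-0.12,0],[1,0,-0.16,-0.185,0],[1,0,-0.2,-0.25,0],[1,0,-0.23,-0.3,0],[1,0,-0.25,-0.34,0],[1,0,-0.25,-0.34,0],[1,0,-0.25,-0.29,0],[1,0,-0.25,-0.24,0],[1,0,-0.19,-0.24,0],[1,0,-0.12,-0.24,0],[1,0,-0.07,-0.24,0],[1,0,-0.07,-0.24,0]]], force=45)

```text
t: 9.95
tool_pos: [0.4396, -0.1877, 0.207]
orientation: [-2.218, -2.224, -0.001]
force: [-0.4, 1.1, -1.8]
opening: 0.0429
gripper_force: 45.0
```

```bash
python3 pad.py
```

```text
[ 0.43952036 -0.18858423  0.20681483] [-0.02407788 -0.33218173 -0.82536135] 0.042822318123244725
-0.18 [ 0.447 -0.187  0.238]
-0.12 [ 0.433 -0.114  0.181]
-0.09 [ 0.434 -0.09   0.163]
-0.06 [ 0.433 -0.061  0.14 ]
-0.03 [ 0.434 -0.029  0.114]
-0.0 [0.433 0.002 0.088]
0.03 [0.419 0.028 0.07 ]
```

>>> send_rows(plan=[[[1,0,0,-0.035,0],[1,0,-0.015,-0.1,0],[1,0,-0.03,-0.165,0],[1,0,-0.025,-0.215,0],[1,0,-0.02,-0.265,0],[1,0,-0.005,-0.315,0],[1,0,0.01,-0.365,0],[1,0,0.02,-0.41,0],[1,0,0.035,-0.455,0],[1,0,0.045,-0.5,0],[1,0,0.06,-0.54,0],[1,0,0.06,-0.54,0],[1,0,0.06,-0.54,0]]], force=45)

```text
t: 11.08
tool_pos: [0.4392, -0.1776, 0.0983]
orientation: [-2.22, -2.221, -0.0]
force: [-0.2, 1.7, 1.1]
opening: 0.0424
gripper_force: 45.0
```

```bash
python3 pad.py pics/t2.png
```

```text
[ 0.43943876 -0.1778969   0.09884505] [-0.30013072  2.19826336  1.13256544] 0.04202839537832407
-0.21 [ 0.406 -0.212  0.194]
-0.18 [ 0.451 -0.176  0.128]
-0.03 [ 0.441 -0.025  0.1  ]
-0.0 [ 0.442 -0.001  0.095]
0.03 [0.443 0.03  0.087]
0.06 [0.446 0.061 0.08 ]
0.09 [0.435 0.09  0.073]
0.12 [0.441 0.111 0.07 ]
```

View pics/t2.png

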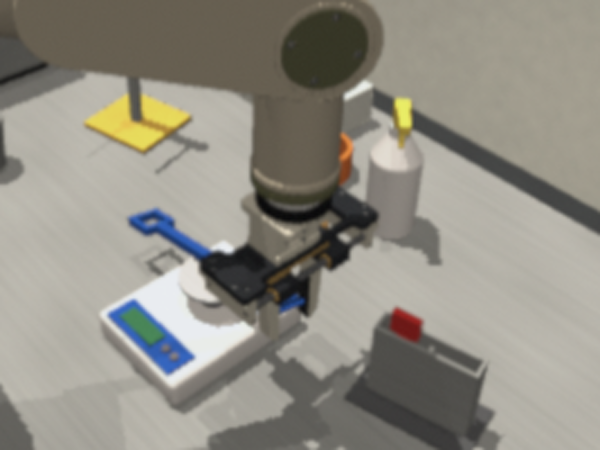

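```bash
python3 - <<'E'
from h import *
for n in("side","top"):
    im,d,h=shot(n); m=mask(h,(100,90,30),(130,255,255)); P=cloud(n,d,m); P=P[(abs(P[:,0]-.44)<.035)&(P[:,1]>.03)&(P[:,1]<.15)&(P[:,2]>.055)&(P[:,2]<.15)]
    print(n,len(P),np.sort(P[:,1])[-8:].round(4),"x",P[P[:,1]>.06][:,0].min().round(3),P[P[:,1]>.06][:,0].max().round(3))
    ys=P[:,1]; 
    for y in np.arange(.03,.125,.01):
        Q=P[abs(ys-y)<.005]
        if len(Q): print(round(y,3),len(Q),Q[:,0].min().round(3),Q[:,0].max().round(3),np.median(Q[:,2]).round(3))
E
```

```text
side 162 [0.1086 0.1088 0.1097 0.11   0.1102 0.1109 0.1111 0.1132] x 0.426 0.471
0.03 6 0.441 0.45 0.086
0.04 15 0.441 0.453 0.086
0.05 10 0.442 0.455 0.083
0.06 13 0.441 0.456 0.081
0.07 39 0.426 0.468 0.076
0.08 16 0.427 0.469 0.077
0.09 14 0.427 0.471 0.07
0.1 18 0.428 0.47 0.07
0.11 31 0.428 0.467 0.067
top 124 [0.1089 0.1089 0.1092 0.1092 0.1093 0.1093 0.1121 0.1121] x 0.43 0.47
0.03 5 0.442 0.456 0.082
0.04 14 0.442 0.456 0.083
0.05 10 0.445 0.456 0.08
0.06 8 0.445 0.456 0.08
0.07 27 0.431 0.47 0.076
0.08 12 0.431 0.47 0.073
0.09 12 0.431 0.47 0.07
0.1 15 0.431 0.47 0.072
0.11 21 0.43 0.47 0.068
```

>>> send_rows(plan=[[[1,0,-0.005,-0.03,0],[1,0,-0.01,-0.055,0],[1,0,-0.01,-0.075,0],[1,0,-0.01,-0.075,0],[1,0,-0.01,-0.075,0],[0,0,-0.01,-0.075,0],[-0.2,0,-0.01,-0.075,0],[-0.4,0,-0.01,-0.075,0],[-0.6,0,-0.01,-0.075,0],[-0.6,0,-0.01,-0.075,0]]], force=20)

```text
t: 12.07
tool_pos: [0.4396, -0.1803, 0.084]
orientation: [2.221, 2.222, 0.0]
force: [1.0, -0.5, 1.0]
opening: 0.0685
gripper_force: 0.0
```

```bash
cat > lie.py <<'E'
from h import *
s=telemetry.read_state();print(s["t"],s["tool_pos"],s["force"],s["opening"],s["gripper_force"])
for n in("side","top"):
    im,d,h=shot(n); m=mask(h,(100,90,30),(130,255,255)); P=cloud(n,d,m); P=P[(abs(P[:,0]-.44)<.05)&(abs(P[:,1]+.05)<.22)&(P[:,2]>.06)&(P[:,2]<.15)]
    for y in np.arange(-.25,.125,.02):
        Q=P[abs(P[:,1]-y)<.01]
        if len(Q)>2: print(n,round(y,3),len(Q),"x",Q[:,0].min().round(3),Q[:,0].max().round(3),"z",np.median(Q[:,2]).round(3),"y",np.percentile(Q[:,1],[2,98]).round(3))
E
python3 lie.py
```

```text
12.0667 [ 0.43958074 -0.18031823  0.08404196] [ 0.99315    -0.50559677  1.03139708] 0.06851115102910503 0.0
side -0.19 20 x 0.419 0.457 z 0.091 y [-0.184 -0.18 ]
side -0.17 95 x 0.417 0.461 z 0.092 y [-0.18  -0.161]
side -0.15 11 x 0.433 0.46 z 0.091 y [-0.16  -0.156]
side -0.05 6 x 0.437 0.446 z 0.095 y [-0.044 -0.04 ]
side -0.03 32 x 0.437 0.449 z 0.096 y [-0.039 -0.021]
side -0.01 29 x 0.437 0.45 z 0.096 y [-0.019 -0.002]
side 0.01 33 x 0.438 0.451 z 0.096 y [0.    0.019]
side 0.03 27 x 0.438 0.451 z 0.096 y [0.02  0.039]
side 0.05 30 x 0.439 0.452 z 0.096 y [0.041 0.058]
side 0.07 58 x 0.427 0.468 z 0.095 y [0.061 0.078]
side 0.09 35 x 0.425 0.468 z 0.094 y [0.081 0.099]
side 0.11 50 x 0.426 0.47 z 0.094 y [0.101 0.114]
top -0.15 33 x 0.425 0.461 z 0.093 y [-0.155 -0.141]
top -0.13 55 x 0.422 0.461 z 0.092 y [-0.138 -0.123]
top -0.11 18 x 0.439 0.45 z 0.097 y [-0.12  -0.101]
top -0.09 18 x 0.439 0.446 z 0.096 y [-0.098 -0.081]
top -0.07 15 x 0.439 0.446 z 0.094 y [-0.077 -0.063]
top -0.05 24 x 0.439 0.45 z 0.095 y [-0.06  -0.042]
top -0.03 24 x 0.439 0.449 z 0.094 y [-0.038 -0.021]
top -0.01 16 x 0.438 0.449 z 0.093 y [-0.017 -0.003]
top 0.01 18 x 0.442 0.449 z 0.095 y [0.001 0.018]
top 0.03 24 x 0.442 0.453 z 0.093 y [0.022 0.04 ]
top 0.05 20 x 0.442 0.452 z 0.091 y [0.043 0.058]
top 0.07 41 x 0.428 0.47 z 0.092 y [0.061 0.079]
top 0.09 17 x 0.427 0.47 z 0.09 y [0.082 0.099]
top 0.11 31 x 0.431 0.47 z 0.091 y [0.1   0.114]
```

>>> send_rows(plan=[[[-0.8,0,0,0,0],[-1,0,0,0.1,0],[-1,0,0,0.25,0],[-1,0,0,0.4,0],[-1,0,0,0.5,0],[-1,0,0.2,0.5,0],[-1,0,0.4,0.5,0],[-1,0,0.6,0.5,0],[-1,0,0.8,0.5,0],[-1,0,0.8,0.5,0],[-1,0,0.8,0.5,0],[-1,0,0.8,0.5,0]]])

```text
t: 13.17
tool_pos: [0.4396, -0.0205, 0.184]
orientation: [2.219, 2.223, -0.0]
force: [0.3, 0.4, 0.1]
opening: 0.0926
gripper_force: 0.0
```

>>> send_rows(plan=[[[-1,0.02,0.2,0,-0.025],[-1,0.04,0.4,0,-0.025],[-1,0.04,0.557,0,-0.025],[-1,0.04,0.557,0,-0.025],[-1,0.04,0.557,0,-0.025],[-1,0.04,0.557,0,-0.025]]])

```text
t: 13.67
tool_pos: [0.4478, 0.0896, 0.1837]
orientation: [2.251, 2.191, -0.001]
force: [0.3, 0.1, -0.2]
opening: 0.0933
gripper_force: 0.0
```

```bash
python3 lie.py | grep -v -e "-0\.0" ; python3 - <<'E'
from h import *
im,d,h=shot("side"); cv2.imwrite("pics/l1.png",cv2.resize(im[150:350,200:467],(600,450),interpolation=cv2.INTER_CUBIC))
E
```

```text
13.6667 [0.44775723 0.08958966 0.18373789] [ 0.34492278  0.10295796 -0.15376782] 0.09328165328490848 0.0
side -0.19 25 x 0.419 0.46 z 0.09 y [-0.184 -0.18 ]
side -0.17 114 x 0.416 0.462 z 0.091 y [-0.18  -0.161]
side -0.15 106 x 0.418 0.461 z 0.091 y [-0.159 -0.141]
side -0.13 91 x 0.419 0.462 z 0.092 y [-0.14  -0.122]
side -0.11 37 x 0.433 0.447 z 0.095 y [-0.119 -0.101]
side 0.01 28 x 0.438 0.451 z 0.095 y [0.001 0.018]
side 0.03 26 x 0.439 0.451 z 0.095 y [0.021 0.039]
side 0.05 27 x 0.44 0.452 z 0.095 y [0.041 0.059]
side 0.07 59 x 0.426 0.468 z 0.094 y [0.062 0.079]
side 0.09 33 x 0.426 0.468 z 0.095 y [0.082 0.098]
side 0.11 50 x 0.425 0.469 z 0.094 y [0.101 0.113]
top -0.19 18 x 0.429 0.461 z 0.09 y [-0.185 -0.18 ]
top -0.17 62 x 0.422 0.461 z 0.09 y [-0.179 -0.162]
top -0.15 71 x 0.422 0.461 z 0.09 y [-0.16  -0.141]
top -0.13 55 x 0.422 0.461 z 0.09 y [-0.138 -0.123]
top -0.11 16 x 0.439 0.446 z 0.095 y [-0.12  -0.102]
top 0.01 18 x 0.442 0.449 z 0.095 y [0.001 0.018]
top 0.03 7 x 0.442 0.449 z 0.093 y [0.022 0.029]
```

View pics/l1.png

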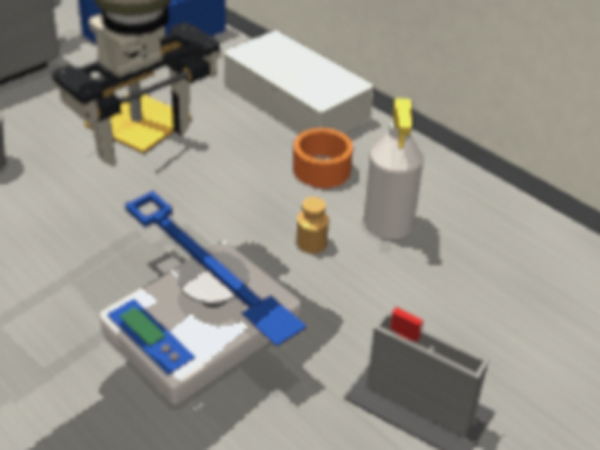

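>>> send_rows(plan=[[[-1,0,0,-0.15,0],[-1,0,0,-0.3,0],[-1,0,0,-0.42,0],[-1,0,0,-0.495,0],[-1,0,0,-0.495,0],[-1,0,0,-0.495,0],[1,0,0,-0.495,0],[1,0,0,-0.495,0],[1,0,0,-0.495,0],[1,0,0,-0.495,0],[1,0,0,-0.495,0],[1,0,0,-0.495,0],[1,0,0,-0.495,0],[1,0,0,-0.495,0]]], force=60)

```text
t: 14.98
tool_pos: [0.4475, 0.0911, 0.085]
orientation: [2.25, 2.193, 0.0]
force: [0.2, 0.3, -0.1]
opening: 0.0444
gripper_force: 0.0
```

>>> send_rows(plan=[[[1,0,0,0.03,0],[1,0,0,0.08,0],[1,0,0,0.15,0],[1,0,0,0.25,0],[1,0,0,0.35,0],[1,0,0,0.45,0],[1,0,0,0.55,0],[1,0,0,0.65,0],[1,0,0,0.75,0],[1,0,0,0.85,0],[1,0,0,0.95,0],[1,0,0,1,0],[1,0,0,1,0]]], force=60)

```text
t: 16.07
tool_pos: [0.4488, 0.0913, 0.2884]
orientation: [2.248, 2.19, 0.006]
force: [0.7, -0.4, -0.4]
opening: 0.0428
gripper_force: 60.0
```

>>> send_rows(plan=[[[1,0,0,0.1,0],[1,0,0,0.25,0],[1,0,0,0.4,0],[1,0,0,0.55,0],[1,0,0,0.65,0],[1,0,0,0.7,0],[1,0,0,0.7,0],[1,0,0,0.7,0]]], force=60)

```text
t: 16.73
tool_pos: [0.4475, 0.0911, 0.4236]
orientation: [-2.249, -2.192, 0.002]
force: [0.5, -0.4, -1.5]
opening: 0.0428
gripper_force: 60.0
```

```bash
cat > hang.py <<'E'
from h import *
import sys
s=telemetry.read_state();print(s["t"],s["tool_pos"],s["force"],s["opening"],s["gripper_force"]); t=s["tool_pos"]
for n in("side","top"):
    im,d,h=shot(n); P=cloud(n,d,mask(h,(100,90,30),(130,255,255))); P=P[(np.linalg.norm(P-t,axis=1)<.31)&(P[:,2]>.06)&(np.hypot(P[:,0]-t[0],0)<.12)]
    for z in np.arange(.02,.5,.03):
        Q=P[abs(P[:,2]-z)<.015]
        if len(Q)>3: print(n,round(z,2),len(Q),"x",Q[:,0].min().round(3),Q[:,0].max().round(3),"y",Q[:,1].min().round(3),Q[:,1].max().round(3),"z",Q[:,2].min().round(3),Q[:,2].max().round(3))
    if len(sys.argv)>1 and n=="side": cv2.imwrite(sys.argv[1],cv2.resize(im[60:340,130:500],(793,600),interpolation=cv2.INTER_CUBIC))
E
python3 hang.py
```

```text
16.7333 [0.44752117 0.09112008 0.42359156] [ 0.4519519  -0.39935412 -1.47582311] 0.04275832578523052 59.99815106391907
side 0.41 538 x 0.418 0.466 y -0.184 0.109 z 0.415 0.425
side 0.44 473 x 0.424 0.471 y -0.124 0.115 z 0.425 0.436
top 0.41 428 x 0.419 0.462 y -0.183 0.015 z 0.41 0.425
top 0.44 169 x 0.438 0.45 y -0.136 0.031 z 0.425 0.432
```

>>> send_rows(plan=[[[1,0,0,0,0],[1,0,0,0,0],[1,0,0,0,0]]], force=20)

```text
t: 17.08
tool_pos: [0.4473, 0.0911, 0.424]
orientation: [-2.249, -2.192, 0.002]
force: [-0.4, 1.0, -1.5]
opening: 0.0434
gripper_force: 20.0
```

>>> send_rows(plan=[[[1,0,0,0,0],[1,0,0,0,0],[1,0,0,0,0]]], force=14)

```text
t: 17.33
tool_pos: [0.4475, 0.0911, 0.4248]
orientation: [-2.25, -2.192, 0.0]
force: [0.7, -0.5, -2.8]
opening: 0.044
gripper_force: 14.0
```

>>> send_rows(plan=[[[1,0,0,0,0],[1,0,0,0,0],[1,0,0,0,0]]], force=10)

```text
t: 17.58
tool_pos: [0.4475, 0.091, 0.425]
orientation: [2.25, 2.192, -0.0]
force: [0.3, 1.1, -1.5]
opening: 0.0434
gripper_force: 10.0
```

```bash
python3 hang.py
```

```text
17.5833 [0.44751567 0.09104929 0.42499938] [ 0.34196443  1.07382857 -1.5453136 ] 0.043401888673580274 9.999990575015545
side 0.17 86 x 0.429 0.468 y 0.113 0.119 z 0.159 0.185
side 0.2 98 x 0.428 0.467 y 0.109 0.118 z 0.185 0.215
side 0.23 46 x 0.432 0.461 y 0.106 0.115 z 0.215 0.245
side 0.26 45 x 0.441 0.454 y 0.104 0.113 z 0.246 0.275
side 0.29 56 x 0.44 0.455 y 0.102 0.115 z 0.275 0.304
side 0.32 69 x 0.441 0.456 y 0.101 0.117 z 0.305 0.335
side 0.35 72 x 0.44 0.455 y 0.099 0.114 z 0.335 0.365
side 0.38 77 x 0.439 0.455 y 0.097 0.114 z 0.365 0.395
side 0.41 134 x 0.424 0.47 y 0.095 0.111 z 0.396 0.425
side 0.44 100 x 0.421 0.471 y 0.084 0.109 z 0.425 0.454
```

>>> send_rows(plan=[[[1,0,0.05,0,-0.05],[1,0.01,0.12,0,-0.1],[1,0.02,0.2,0,-0.18],[1,0.03,0.28,0,-0.26],[1,0.04,0.36,0,-0.34],[1,0.06,0.44,0,-0.42],[1,0.07,0.52,0,-0.48],[1,0.08,0.6,0,-0.54],[1,0.09,0.67,0,-0.6],[1,0.1,0.72,0,-0.64],[1,0.1,0.75,0,-0.65]]], force=25)

```text
t: 18.6
tool_pos: [0.4676, 0.2421, 0.4245]
orientation: [-2.854, -1.314, 0.001]
force: [0.1, -0.1, -1.2]
opening: 0.0432
gripper_force: 25.0
```

>>> send_rows(plan=[[[1,0,0.04,0,-0.05],[1,0.01,0.08,0,-0.1],[1,0.02,0.14,0,-0.18],[1,0.03,0.2,0,-0.26],[1,0.04,0.26,0,-0.34],[1,0.06,0.32,0,-0.42],[1,0.07,0.38,0,-0.48],[1,0.08,0.43,0,-0.54],[1,0.09,0.47,0,-0.58],[1,0.097,0.48,0,-0.615],[1,0.097,0.48,0,-0.615],[1,0.097,0.48,0,-0.615],[1,0.097,0.48,0,-0.615]]], force=25)

```text
t: 19.68
tool_pos: [0.4869, 0.3367, 0.425]
orientation: [3.122, 0.347, -0.0]
force: [-0.8, -0.5, -1.2]
opening: 0.0435
gripper_force: 25.0
```

```bash
python3 hang.py pics/h1.png; python3 - <<'E'
from h import *
for n,b in(("top",(180,160,202,210)),("side",(225,110,265,140))):
    S=np.load(n+"0.npz"); h=cv2.cvtColor(S["im"],cv2.COLOR_BGR2HSV); m=mask(h,(18,70,60),(38,255,255),b); P=cloud(n,S["d"],m); P=P[(P[:,2]>.325)&(P[:,2]<.36)&(P[:,0]<.62)&(P[:,0]>.54)]
    p=np.polyfit(P[:,0],P[:,1],1); print(n,len(P),p,np.degrees(np.arctan(p[0])),"y at .546:",np.polyval(p,.546),np.median(P[:,2]))
s=telemetry.read_state(); print(s["orientation"],s["q"])
E
```

```text
19.6833 [0.48693725 0.33672288 0.42497404] [-0.78449277 -0.47152137 -1.19384462] 0.04346476163624495 24.99993972480297
side 0.17 58 x 0.504 0.514 y 0.323 0.358 z 0.158 0.185
side 0.2 58 x 0.5 0.513 y 0.321 0.359 z 0.188 0.215
side 0.23 45 x 0.498 0.606 y 0.321 0.371 z 0.215 0.245
side 0.26 38 x 0.499 0.606 y 0.33 0.371 z 0.245 0.274
side 0.29 39 x 0.497 0.51 y 0.329 0.343 z 0.275 0.305
side 0.32 51 x 0.495 0.511 y 0.329 0.348 z 0.305 0.335
side 0.35 51 x 0.494 0.509 y 0.329 0.343 z 0.335 0.365
side 0.38 41 x 0.494 0.506 y 0.329 0.342 z 0.366 0.394
side 0.41 72 x 0.49 0.506 y 0.315 0.356 z 0.396 0.425
side 0.44 50 x 0.486 0.499 y 0.315 0.362 z 0.426 0.453
top 0.44 4 x 0.492 0.5 y 0.346 0.347 z 0.451 0.453
top 74 [0.2137109  0.23465319] 12.063264926440041 y at .546: 0.35133934542304407 0.3383385704985692
side 46 [0.27955382 0.19493222] 15.618538244816788 y at .546: 0.34756860615112956 0.3385701128923969
[-3.12242008e+00 -3.46202252e-01 -3.55823898e-04] [ 5.18498212e-01  1.25773073e-01  1.11436945e+00 -5.78010462e-05
  1.90122697e+00  1.86842533e+00]
```

View pics/h1.png

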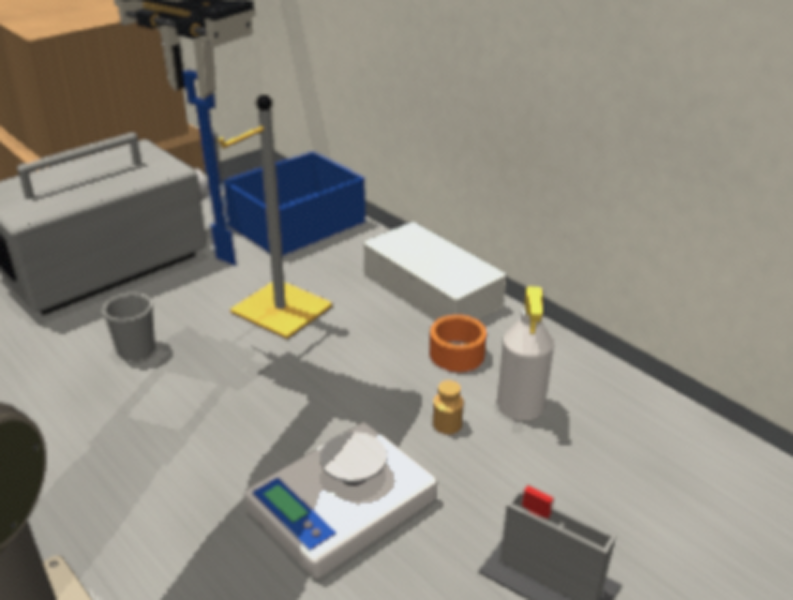

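The paddle hangs blade down in front of the hook tip (crop (222,140)). I'll back off slightly, lower it to hook height, then thread the loop on.

>>> send_rows(plan=[[[1,-0.05,-0.01,0,0],[1,-0.05,-0.01,-0.06,0],[1,-0.05,-0.01,-0.14,0],[1,-0.05,-0.01,-0.22,0],[1,-0.05,-0.01,-0.3,0],[1,-0.05,-0.01,-0.37,0],[1,-0.05,-0.01,-0.42,0],[1,-0.05,-0.01,-0.445,0],[1,-0.05,-0.01,-0.445,0],[1,-0.05,-0.01,-0.445,0]]], force=25)

```text
t: 20.62
tool_pos: [0.477, 0.3351, 0.3365]
orientation: [-3.122, -0.345, -0.001]
force: [0.7, -0.6, -1.3]
opening: 0.0433
gripper_force: 25.0
```

```bash
python3 hang.py | tail -6; python3 - <<'E'
from h import *
im,d,h=shot("side"); cv2.imwrite("pics/h2.png",cv2.resize(im[85:160,190:290],(800,600),interpolation=cv2.INTER_CUBIC))
P=cloud("side",d,mask(h,(100,90,30),(130,255,255))); P=P[(abs(P[:,0]-.48)<.05)&(abs(P[:,1]-.337)<.05)]; print("top",np.sort(P[:,2])[-10:].round(4)); Q=P[P[:,2]>.32]; print(Q.min(0),Q.max(0))
E
```

```text
side 0.26 30 x 0.484 0.495 y 0.327 0.341 z 0.247 0.274
side 0.29 45 x 0.482 0.497 y 0.325 0.344 z 0.276 0.303
side 0.32 71 x 0.481 0.498 y 0.312 0.356 z 0.305 0.334
side 0.35 51 x 0.475 0.494 y 0.313 0.36 z 0.335 0.365
top 0.35 4 x 0.485 0.49 y 0.341 0.344 z 0.36 0.363
top 0.44 4 x 0.482 0.487 y 0.311 0.313 z 0.443 0.449
top [0.3633 0.3635 0.3636 0.3639 0.3641 0.3647 0.3647 0.3652 0.3653 0.3659]
[0.47588363 0.30597131 0.32115674] [0.49899594 0.35942952 0.36588946]
```

View pics/h2.png

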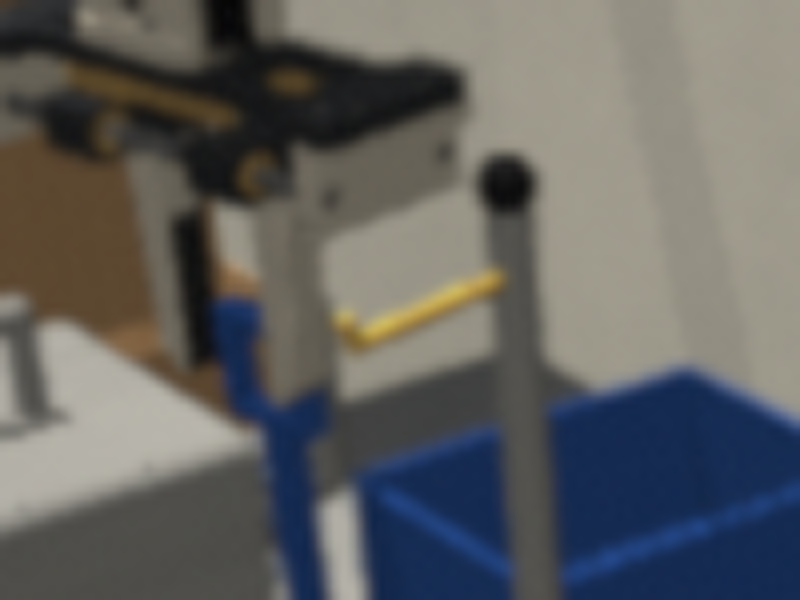

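The hook tip (345,325 in crop) is level with the loop opening. Advancing.

>>> send_rows(plan=[[[1,0.03,0.007,0,0],[1,0.06,0.013,0,0],[1,0.09,0.02,0,0],[1,0.12,0.027,0,0],[1,0.15,0.034,0,0],[1,0.18,0.04,0,0],[1,0.21,0.047,0,0],[1,0.24,0.054,0,0],[1,0.27,0.06,0,0],[1,0.3,0.067,0,0],[1,0.33,0.074,0,0],[1,0.36,0.08,0,0],[1,0.36,0.08,0,0],[1,0.36,0.08,0,0]]], force=25)

```text
t: 21.93
tool_pos: [0.5491, 0.3511, 0.3357]
orientation: [3.122, 0.345, -0.001]
force: [-0.3, -0.5, -1.3]
opening: 0.0436
gripper_force: 25.0
```

```bash
python3 hang.py | grep -v "0.44"; python3 - <<'E'
from h import *
im,d,h=shot("side"); cv2.imwrite("pics/h3.png",cv2.resize(im[85:160,190:290],(800,600),interpolation=cv2.INTER_CUBIC))
E
```

```text
21.9333 [0.5491484  0.35108516 0.33565591] [-0.30303526 -0.53376854 -1.34450447] 0.04360934421902999 24.99996654689312
side 0.08 33 x 0.566 0.575 y 0.338 0.373 z 0.071 0.093
side 0.11 52 x 0.564 0.574 y 0.335 0.374 z 0.096 0.124
side 0.14 31 x 0.562 0.578 y 0.344 0.36 z 0.125 0.155
side 0.17 38 x 0.56 0.61 y 0.347 0.376 z 0.156 0.184
side 0.2 45 x 0.558 0.575 y 0.347 0.364 z 0.185 0.215
side 0.23 47 x 0.556 0.608 y 0.346 0.373 z 0.216 0.245
side 0.26 52 x 0.554 0.608 y 0.345 0.375 z 0.246 0.275
side 0.29 46 x 0.551 0.57 y 0.344 0.357 z 0.275 0.305
side 0.32 49 x 0.553 0.568 y 0.33 0.364 z 0.305 0.334
side 0.35 40 x 0.547 0.561 y 0.352 0.375 z 0.338 0.364
top 0.47 6 x 0.54 0.549 y 0.319 0.328 z 0.458 0.468
```

View pics/h3.png

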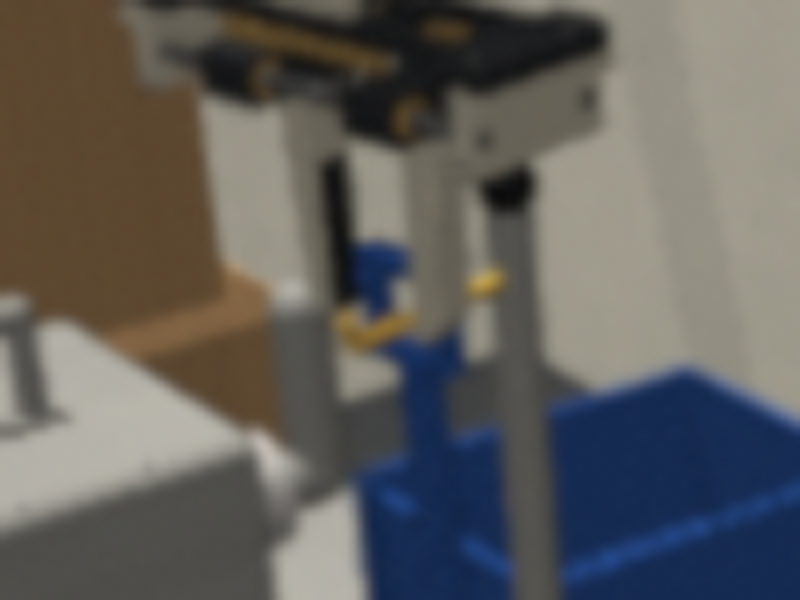

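The hook bar passes through the opening behind its tip. I'll lower onto the bar and release.

>>> send_rows(plan=[[[1,0,0,-0.02,0],[1,0,0,-0.04,0],[1,0,0,-0.06,0],[1,0,0,-0.075,0],[1,0,0,-0.085,0],[1,0,0,-0.085,0]]], force=8)

```text
t: 22.58
tool_pos: [0.5488, 0.3511, 0.3201]
orientation: [-3.122, -0.345, -0.002]
force: [-2.5, -0.7, 4.5]
opening: 0.0436
gripper_force: 8.0
```

>>> send_rows(plan=[[[1,0,0,0,0],[1,0,0,0,0],[1,0,0,0,0],[0,0,0,0,0],[-0.3,0,0,0,0],[-0.6,0,0,0,0],[-1,0,0,0,0],[-1,0,0,0,0],[-1,0,0,0,0],[-1,0,0,0.1,0],[-1,0,0,0.25,0],[-1,0,0,0.4,0],[-1,0,0,0.6,0],[-1,0,0,0.7,0],[-1,0,0,0.7,0],[-1,0,0,0.7,0]]], force=3)

```text
t: 23.92
tool_pos: [0.5494, 0.3514, 0.4609]
orientation: [-3.121, -0.345, -0.006]
force: [0.9, -0.2, -0.7]
opening: 0.093
gripper_force: 0.0
```

>>> send_rows(plan=[[[-1,0,0,0,0],[-1,0,0,0,0],[-1,0,0,0,0],[-1,0,0,0,0],[-1,0,0,0,0],[-1,0,0,0,0],[-1,0,0,0,0],[-1,0,0,0,0],[-1,0,0,0,0],[-1,0,0,0,0],[-1,0,0,0,0],[-1,0,0,0,0],[-1,0,0,0,0],[-1,0,0,0,0],[-1,0,0,0,0],[-1,0,0,0,0],[-1,0,0,0,0],[-1,0,0,0,0]]])

```text
t: 25.42
tool_pos: [0.5489, 0.3511, 0.4589]
orientation: [-3.123, -0.345, -0.0]
force: [0.6, -0.5, -1.4]
opening: 0.0925
gripper_force: 0.0
```

```bash
cat > fin.py <<'E'
from h import *
def go():
    im,d,h=shot("side"); P=cloud("side",d,mask(h,(100,90,30),(130,255,255))); P=P[(abs(P[:,0]-.555)<.04)&(abs(P[:,1]-.352)<.05)&(P[:,2]>.03)&(P[:,2]<.36)]
    for z in (.06,.1,.2,.27,.325): 
        Q=P[abs(P[:,2]-z)<.012]; print(z,len(Q),np.median(Q,0).round(4) if len(Q) else "")
    print("z",P[:,2].min(),P[:,2].max(),"loop y",[f(P[P[:,2]>.3][:,1]).round(3) for f in(np.min,np.max)]); return im
im=go(); go(); print(telemetry.read_state()["t"])
cv2.imwrite("pics/f1.png",cv2.resize(im[85:235,190:390],(800,600),interpolation=cv2.INTER_CUBIC))
E
python3 fin.py
```

```text
0.06 28 [0.5568 0.3536 0.0644]
0.1 43 [0.5566 0.3512 0.1002]
0.2 33 [0.5565 0.3513 0.2   ]
0.27 41 [0.554  0.3497 0.2702]
0.325 30 [0.5603 0.3343 0.3207]
z 0.05716721096880817 0.3512691584979007 loop y [np.float64(0.33), np.float64(0.372)]
0.06 28 [0.5578 0.3547 0.0648]
0.1 40 [0.5573 0.3525 0.0988]
0.2 34 [0.5561 0.3517 0.1999]
0.27 38 [0.5549 0.3491 0.2694]
0.325 29 [0.5597 0.335  0.32  ]
z 0.05495110841752282 0.3508440782092683 loop y [np.float64(0.33), np.float64(0.372)]
25.5167
```

View pics/f1.png

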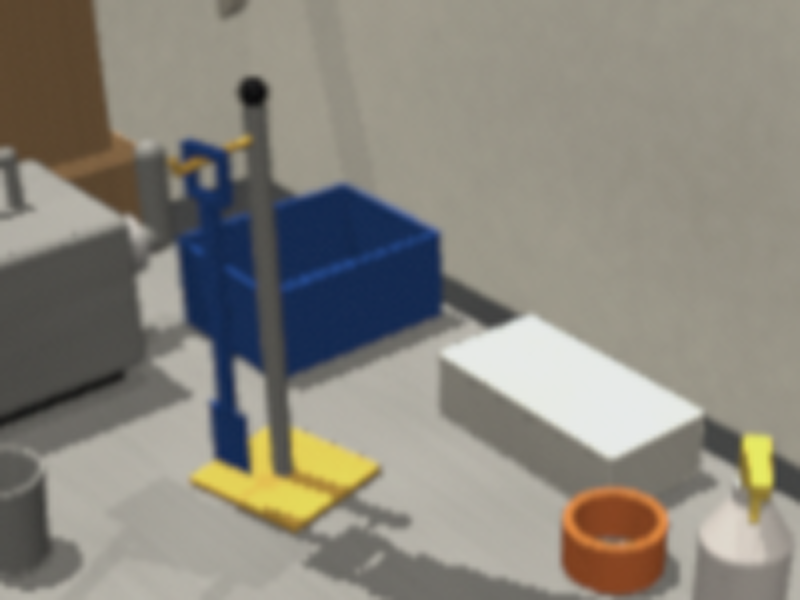

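The paddle hangs by its loop behind the tip (crop (205,165)), blade down. I'll let any residual swing die out, then hand in.

>>> send_rows(plan=[[[-1,0,0,0.1,0],[-1,0,0,0.1,0],[-1,0,0,0.1,0],[-1,0,0,0.1,0],[-1,0,0,0.1,0],[-1,0,0,0.1,0],[-1,0,0,0.1,0],[-1,0,0,0.1,0],[-1,0,0,0.1,0],[-1,0,0,0.1,0],[-1,0,0,0.1,0],[-1,0,0,0.1,0],[-1,0,0,0.1,0],[-1,0,0,0.1,0],[-1,0,0,0.1,0],[-1,0,0,0.1,0],[-1,0,0,0.1,0],[-1,0,0,0.1,0],[-1,0,0,0.1,0],[-1,0,0,0.1,0]]])

```text
t: 27.18
tool_pos: [0.5489, 0.3511, 0.4789]
orientation: [-3.123, -0.345, 0.0]
force: [-0.5, -0.6, -0.2]
opening: 0.0933
gripper_force: 0.0
```

>>> send_rows(plan=[[[-1,0,0,0,0],[-1,0,0,0,0],[-1,0,0,0,0],[-1,0,0,0,0],[-1,0,0,0,0],[-1,0,0,0,0],[-1,0,0,0,0],[-1,0,0,0,0],[-1,0,0,0,0],[-1,0,0,0,0],[-1,0,0,0,0],[-1,0,0,0,0],[-1,0,0,0,0],[-1,0,0,0,0],[-1,0,0,0,0],[-1,0,0,0,0],[-1,0,0,0,0],[-1,0,0,0,0],[-1,0,0,0,0],[-1,0,0,0,0]]])

```text
t: 28.85
tool_pos: [0.5489, 0.3511, 0.479]
orientation: [3.123, 0.345, 0.0]
force: [-0.6, -0.2, -0.2]
opening: 0.0929
gripper_force: 0.0
```

```bash
python3 - <<'E'
from h import *
k=[]
for i in range(12):
    im,d,h=shot("side"); P=cloud("side",d,mask(h,(100,90,30),(130,255,255),(180,80,270,230))); Q=P[(abs(P[:,0]-.556)<.04)&(abs(P[:,1]-.352)<.04)&(P[:,2]>.06)&(P[:,2]<.11)]; k.append(np.r_[telemetry.read_state()["t"],Q.mean(0)])
print(np.round(k,4))
E
```

```text
[[28.9     0.5582  0.3538  0.0849]
 [28.95    0.5583  0.3536  0.0847]
 [29.      0.5582  0.3536  0.0834]
 [29.05    0.5585  0.3539  0.0847]
 [29.1     0.5583  0.3534  0.0843]
 [29.15    0.5582  0.354   0.0844]
 [29.2     0.558   0.3536  0.0843]
 [29.25    0.5581  0.3536  0.0846]
 [29.3     0.5584  0.3538  0.0839]
 [29.35    0.5583  0.3538  0.0849]
 [29.4     0.5582  0.3544  0.0842]
 [29.45    0.5583  0.3539  0.0844]]
```

Still. Handing in.

```bash
python3 -c "
from plant import order
print(order.close_job())"
```

```text
the job is handed in; nothing more can be done
None
```

The paddle was weighed flat on the pan (about 19 mm off centre), then hung by its loop behind the hook's tip, where it hangs blade down and still; the job was handed in at about 29.5 s and no verdict was returned.

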